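# Hold a cuvette in the viewer's light path

## Task

Switch on the lamp of the cuvette viewer with the rocker on top of its lamp house, then take the one long cuvette out of the rack, touching it with the fingers only on its two frosted sides, never on its clear ends or its lid. Hold it upright in the light path, its middle on the line through the lamp lens and the magnifier and about halfway between them, with its clear ends facing lamp and magnifier, and finish while still holding it there, still and in mid-air. Leave the two square cuvettes standing in the rack, and the dropper bottle and slide box alone.

Things in the scene. Friction and masses are not known exactly. Their poses are not given: they have to be found in the camera images.
- cuvette_long: The long glass cuvette, 12.5 mm wide (its x), 22.5 mm long (y), 45 mm high with lid (z, up), about 18 g. Its two sides across x are frosted, white, 41 mm high: grip here. The ends across y are clear glass. The white lid, the top 4 mm, is only 9.5 mm wide, so fingers on the sides clear it. Origin: centre of the underside. Starts upright in a rack slot, underside 5 mm above the bench.
- cuvette_long_mid (a point): The middle of the long cuvette, 22.5 mm above its underside; axes as the cuvette's.
- rack: Fixed grey cuvette rack, 50 (x) by 190 (y) by 20 mm high. Four slots in a row along y, 45 mm apart, each 15.5 (x) by 25.5 mm (y), 15 mm deep: a cuvette fits loosely, stands 30 mm proud and lifts straight out. All cuvettes stand with their clear ends along the row. Origin: centre of the underside.
- viewer: Fixed cuvette viewer: grey base 96 (x) by 305 mm (y), 16 high. At its -y end a white lamp house, 78 by 92 mm, top 150 mm above the bench, with a black snout 44 mm across and its lens facing +y, at y -70 mm. At its +y end a round magnifier, 74 mm across, on a post, at y +76 mm. The gap is open above and at both sides. Light runs along y, 110 mm above the bench. Origin: on the bench under mid-gap.
- light_path (a point): The point of the light path halfway between lamp lens and magnifier, 110 mm above the bench; axes as the viewer's, the light runs along y.
- rocker (a joint): Black rocker switch on top of the lamp house, 22 (viewer's x) by 36 mm (y), pivot at viewer y -141 mm, z 156 mm. 0 rad is off, its half nearer the magnifier (+y) raised; 0.4 is fully on, that half pressed down. Starts at 0 to 0.06. About 3 N tips it; it stays where it is left.
- rocker_on (a point): Where to press: top of the rocker's raised (+y) half, 13 mm from its pivot, about 161 mm above the bench when off; press straight down about 5 mm, to its stop. The rigid top of the lamp house lies 11 mm below this point.
- cuvette_sq1: A square glass cuvette, 12.5 x 12.5 mm and 45 mm high, standing in another slot of the rack; to be left alone. Origin at the centre of the underside.
- cuvette_sq2: The other square glass cuvette, the same; to be left alone. Origin at the centre of the underside.
- dropper_bottle: Small white dropper bottle with a black cap, 26 mm across, 83 mm high, beyond the rack and viewer; to be left alone. Origin at the centre of the underside.
- slide_box: Small closed box of microscope slides, 32 x 86 x 32 mm, white lid, beyond the rack and viewer; to be left alone. Origin at the centre of the underside.

How it is judged:
On the way, in this order (a step that is already met when the one before it is completed fails the run):
1. the lamp is switched on (value of joint rocker above 0.3 rad), for 0.2 s.
2. the long cuvette is out of the rack and in the fingers (value of joint rocker above 0.3 rad and contact force between cuvette_long and the fingers above 0.5 N and contact force between cuvette_long and rack below 0.05 N and height (world z) of cuvette_long above 0.03 m), for 0.2 s.
At the end, for the whole second after the job is handed in: Lamp on. Only fingers hold the long cuvette: middle within 5 mm sideways and 10 mm in height of the light axis, within 25 mm of halfway; within 8 degrees of upright and of the light; still. Square cuvettes within 15 mm of their places, bottle and box within 20 mm, upright (value of joint rocker above 0.3 rad and contact force between cuvette_long and the fingers above 0.5 N and contact force between cuvette_long and rack below 0.05 N and contact force between cuvette_long and viewer below 0.05 N and contact force between cuvette_long and cuvette_sq1 below 0.05 N and contact force between cuvette_long and cuvette_sq2 below 0.05 N and contact force between cuvette_long and dropper_bottle below 0.05 N and contact force between cuvette_long and slide_box below 0.05 N and x of cuvette_long_mid in the frame of light_path between -0.005 and 0.005 m and y of cuvette_long_mid in the frame of light_path between -0.025 and 0.025 m and z of cuvette_long_mid in the frame of light_path between -0.01 and 0.01 m and angle between cuvette_long's own z axis and vertical below 0.14 rad and angle between the y axis of cuvette_long and the y axis of viewer, either way round below 0.14 rad and linear speed of cuvette_long below 0.02 m/s and distance of each of cuvette_sq1, cuvette_sq2 from where it was at the start of the episode below 0.015 m and angle between each of cuvette_sq1, cuvette_sq2, dropper_bottle, slide_box's own z axis and vertical below 0.3 rad and distance of each of dropper_bottle, slide_box from where it was at the start of the episode below 0.02 m); the arm keeps its last pose, push and grip.
It fails at once if the fingers touch the long cuvette's clear ends or lid (contact force between the fingers and cuvette_long_c2 above 0.3 N or contact force between the fingers and cuvette_long_c3 above 0.3 N or contact force between the fingers and cuvette_long_c5 above 0.3 N).
It fails at once if a square cuvette, the dropper bottle or the slide box is disturbed (distance of any of cuvette_sq1, cuvette_sq2 from where it was at the start of the episode above 0.015 m or distance of any of dropper_bottle, slide_box from where it was at the start of the episode above 0.02 m).
It also fails if it takes over 64 s, if anything falls off the work surface, if the arm or the gripper's body presses on something with over 40 N, if the wrist force passes 120 N, or if a joint passes its speed limit or range.

## Robot

A 6-joint arm with a two-finger parallel gripper is mounted at the origin on the work surface. World frame = base frame: x ahead of the robot, y to its left, z up, the work surface at z = 0. Lengths are in m, angles in rad, forces in N, time in s.
With the tool pointing down it reaches from about 0.25 to 0.775 m from the base axis. Payload 4 kg.
Tool frame: the origin (TCP) lies between the finger pads; the fingertips stand 25 mm ahead of it and the grasp point (between the pads) lies 6 mm ahead of it (robot.tip_reach is the z of the fingertips in the tool frame, in m); z points along the fingers, y is the line along which they close (so a half turn about z gives the same grasp; the last joint's range is limited). The gripper opens to 94 mm and grips with 3 to 60 N. Pads are 16 mm wide; open, the fingers measure 119 mm over their backs; the gripper's body (75 mm by 177 mm) begins 78 mm behind the grasp point.
Start: joints at [1.001, 0.087, 1.371, -0, 1.684, -0.103], TCP at [0.248, 0.491, 0.231] pointing down, gripper open.
Joint ranges: [-3.1, 3.1], [-0.76, 2.03], [0.27, 2.55], [-1.08, 4.22], [0.17, 2.65], [-2.57, 2.57]. Speed limits (rad/s): [2.79, 2.79, 3.14, 3.14, 3.14, 3.14].

## Interface

Orientations are given as [roll, pitch, yaw] about the fixed x, y, z axes, in that order (R = Rz(yaw) Ry(pitch) Rx(roll)).
In Python, from bench import robot gives the robot as it stands. The module is installed in compiled form; this text tells all that it offers.
- The arm moves only by the shell command python3 -m handwheel 'ROWS'. ROWS is JSON, a list of rows, each a list of 3 entries, a list of its own where there are three numbers: the turn, a rotation vector about the world's x, y, z in units of 90 degrees (1.0 is 90 degrees), then the shift along the world's x, y, z in units of 0.05 m (1.0 is 0.05 m), then the closure, from 0 (fully open) to 1 (shut). A call has 1 to 5 rows; each row shifts and turns the commanded pose from where the row before left it; what a row does not reach is not made up. A row lasts 1/10 s, in which the tool goes at most 50 mm and 8.59 degrees, less where a joint would pass 70% of its speed; a pose out of reach is approached as far as the arm can. A call with a number of a shift or a turn outside -1 to 1 is refused whole. A call with a gripper value outside its range is refused whole. The fingers move at their own pace and stop on an object; the grip force is fixed at half the most. Time passes only in rows, so rows that do not move let the fingers close. It gives the time, the measured TCP pose, the force, the opening and the grip force at its end, in the units of the state.
- robot.get_obs(): the state, without advancing time (a new reading comes with each control period).
- robot.snapshot(name): name is "scene" or "top" or "wrist"; returns (picture, depth): 384x512x3 uint8, red, green, blue; 384x512 float32, m along the optical axis (not along the pixel's ray), 0 where there is no reading.
- robot.calibration(name): a dict with "mtx" (3x3 intrinsics, pixels), "D" ([k1, k2, p1, p2, k3] as OpenCV has them; the pictures are not rectified), "extrinsics" (4x4, takes a point from camera to world coordinates); the wrist camera has in their place "hand_eye" (4x4, takes a point from camera to tool coordinates, whose origin is the TCP and whose axes are the flange's). Camera axes: x right, y down, z forward; pixel columns grow to the right and rows downward; lengths in m; the calibration is good to about 2 mm. A picture is of the moment at which its call begins: read the wrist's pose just before it. calibration takes no time and is no camera call.
- robot.close_job(): hands the job in; it is judged then, once.
Trained networks look in the newest picture that a camera, given by its name, has taken for a name from the list of things; names that differ only in an ending like _2 or _b are one class to them, and where a whole thing is asked for, a point or a joint stands for the part that bears it (a point fixed in the world has none). Each returns a list of dicts, best first, with "p" (0 to 1); they miss things now and then, are a little off and sometimes report something else, mostly with a low value. They report only what shows in the picture. A call takes as long as a camera call.
- robot.boxes_of(query, camera): "bbox" ([left, top, right, bottom] in pixels, round what is visible of it).
The state is a dict: "time": time; "joint_positions": joint angles; "qvel": joint speeds; "joint_torque": joint torques, N m; "tool_pos": TCP position; "ee_rot": TCP orientation; "wrist_force": force on the tool from outside, world axes, zero at the start; "wrist_torque": the same for the moment, N m; "width": finger opening in m; "finger_force": force on a finger pad.
Only numpy, scipy, OpenCV 4.12 (cv2) and the standard library are available. Lean on these libraries where they do the work, as an engineer would, in place of code of your own. Each camera call takes 0.05 s, during which the arm holds its last target. There are 200 camera calls.

## Working session

There is one attempt and no reset: what is moved stays moved. The work goes in short steps, Python scripts to look and compute and a shell command to move; the robot and the scene stay as the last step left them, time stands still between calls to the robot, and variables do not carry over. Pictures are saved under pics/ and viewed, at most 10 in all, crops included, and the job is handed in when it is done.

```bash
mkdir -p pics; cat > h.py <<'E'
import numpy as np, cv2
from bench import robot
def save(n,img): cv2.imwrite('pics/'+n+'.png',cv2.cvtColor(img,cv2.COLOR_RGB2BGR))
def T(cam):
    c=robot.calibration(cam)
    if cam!='wrist': return np.array(c['extrinsics'])
    from scipy.spatial.transform import Rotation as R
    o=robot.get_obs(); M=np.eye(4); M[:3,:3]=R.from_euler('xyz',o['ee_rot']).as_matrix(); M[:3,3]=o['tool_pos']
    return M@np.array(c['hand_eye'])
def cloud(cam,depth,M):
    c=robot.calibration(cam); h,w=depth.shape
    u,v=np.meshgrid(np.arange(w),np.arange(h))
    p=cv2.undistortPoints(np.stack([u,v],-1).reshape(-1,1,2).astype(np.float64),np.array(c['mtx']),np.array(c['D'])).reshape(h,w,2)
    P=np.dstack([p*depth[...,None],depth])
    W=P@M[:3,:3].T+M[:3,3]; W[depth<=0]=np.nan
    return W
E
python3 - <<'E'
from h import *
print(robot.get_obs())
for c in ['top','scene']:
    M=T(c); im,d=robot.snapshot(c); save(c,im); W=cloud(c,d,M); np.save(c+'.npy',W)
    print(c, M[:3,3].round(3))
    for q in ['cuvette_long','cuvette_sq1','rack','viewer','rocker','dropper_bottle','slide_box']:
        for b in robot.boxes_of(q,c)[:3]:
            x0,y0,x1,y1=[int(round(t)) for t in b['bbox']]
            R=W[max(y0,0):y1,max(x0,0):x1].reshape(-1,3)
            print(q,round(b['p'],2),[x0,y0,x1,y1],np.nanmedian(R,0).round(3),'zmax',np.nanpercentile(R[:,2],98).round(3))
E
```

```text
{'time': 0.0, 'joint_positions': array([ 1.00088738e+00,  8.79596428e-02,  1.37222976e+00, -2.81909397e-05,
        1.68357984e+00, -1.03072893e-01]), 'qvel': array([ 5.26784060e-05,  7.60587324e-04, -6.52605213e-04,  1.79211969e-03,
        6.88177146e-05, -7.67807766e-04]), 'joint_torque': array([ 5.19869161e-05, -3.40182710e+01, -3.02425432e+01,  7.18115154e-02,
        3.31320707e-02, -1.70147860e-04]), 'tool_pos': array([0.24727184, 0.49074004, 0.229314  ]), 'ee_rot': array([-3.13942474e+00, -1.96079511e-04,  2.67475325e+00]), 'wrist_force': array([-0.73116662, -0.06651373,  0.5277874 ]), 'wrist_torque': array([ 0.01816164,  0.10865881, -0.03649589]), 'finger_force': 0.0, 'width': 0.09390433373371819}
top [0.491 0.015 1.012]
cuvette_long 0.45 [174, 232, 190, 244] [0.526 0.166 0.023] zmax 0.054
cuvette_sq1 0.38 [118, 245, 126, 250] [0.503 0.301 0.044] zmax 0.054
rack 0.8 [112, 228, 196, 258] [0.515 0.234 0.02 ] zmax 0.051
rack 0.45 [174, 235, 186, 239] [0.528 0.168 0.051] zmax 0.056
viewer 0.73 [288, 193, 438, 263] [ 0.548 -0.266  0.017] zmax 0.156
viewer 0.6 [175, 235, 185, 241] [0.526 0.169 0.05 ] zmax 0.056
slide_box 0.6 [166, 122, 204, 144] [0.779 0.168 0.031] zmax 0.037
slide_box 0.55 [291, 196, 442, 266] [ 0.541 -0.274  0.017] zmax 0.156
scene [ 1.077 -0.446  0.724]
cuvette_sq1 0.44 [287, 150, 298, 162] [0.516 0.219 0.023] zmax 0.05
rack 0.73 [270, 143, 325, 184] [0.531 0.229 0.003] zmax 0.046
viewer 0.65 [61, 192, 226, 316] [ 0.549 -0.244  0.002] zmax 0.152
rocker 0.7 [79, 228, 94, 237] [ 0.525 -0.34   0.159] zmax 0.162
dropper_bottle 0.85 [246, 284, 262, 316] [ 0.772 -0.155  0.021] zmax 0.08
slide_box 0.89 [340, 209, 378, 242] [0.782 0.172 0.003] zmax 0.034
```

View pics/top.png

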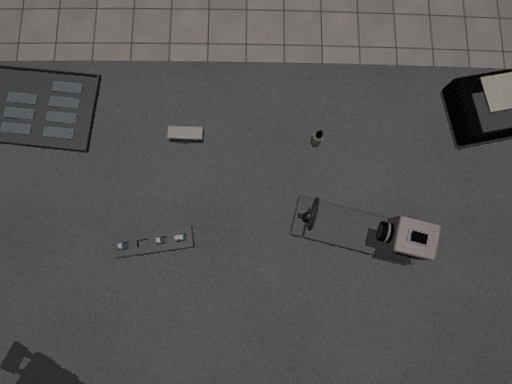

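```bash
python3 - <<'E'
from h import *
W=np.load('top.npy')
def rect(n,m):
    P=W[m][:,:2].astype(np.float32)*1000
    (c,s,a)=cv2.minAreaRect(P); print(n,len(P),np.round(c,1),np.round(s,1),round(a,1),'z',np.median(W[m][:,2]).round(3))
z=W[...,2];x=W[...,0];y=W[...,1]
rack=(abs(x-.515)<.08)&(y>.11)&(y<.36)
rect('rack',rack&(z>.012)&(z<.027)); 
m=(rack&(z>.035)).astype(np.uint8)
n,l,st,ce=cv2.connectedComponentsWithStats(m)
for i in range(1,n):
    if st[i,4]>8: rect('cuv',l==i)
v=(abs(x-.53)<.12)&(y<-.05)&(y>-.45)
rect('base',v&(z>.010)&(z<.022))
rect('house',v&(z>.143)&(z<.1535))
rect('rocker',v&(z>.156)&(y<-.2))
k=v&(z>.1)&(z<.2)&(y>-.2); 
if k.sum()>4: rect('magn',k)
E
```

```text
rack 1486 [517.2 236.5] [ 50.8 191. ] 8.8 z 0.022
cuv 62 [526.9 170.1] [12.4 22.7] 8.3 z 0.051
cuv 36 [520.4 215.7] [11.4 11.1] 1.1 z 0.049
cuv 37 [506.2 303. ] [11.8 11. ] 3.1 z 0.049
base 3314 [ 543.2 -232.5] [210.7 278.6] 10.6 z 0.019
house 998 [ 544.3 -257. ] [271.4  79.1] 76.1 z 0.152
rocker 238 [ 527.  -347.9] [86.9 59.9] 65.1 z 0.16
magn 161 [ 575.9 -128.3] [ 6.3 72.5] 76.3 z 0.135
```

The top picture shows the long cuvette at about (180,238), the squares at (159,240) and (122,245), the magnifier at (313,214) and the rocker at (419,238). This agrees with the depth points. I'll start moving towards the rocker and refine the viewer pose on the way.

```bash
python3 -m handwheel '[[[0,0,-0.09],[0.3,-0.9,0.1],1],[[0,0,-0.09],[0.3,-0.9,0.1],1],[[0,0,-0.09],[0.3,-0.9,0.1],1],[[0,0,-0.09],[0.3,-0.9,0.1],1],[[0,0,-0.09],[0.3,-0.9,0.1],1]]'; python3 -m handwheel '[[[0,0,-0.09],[0.3,-0.9,0.1],1],[[0,0,-0.09],[0.3,-0.9,0.1],1],[[0,0,-0.09],[0.3,-0.9,0.1],1],[[0,0,-0.09],[0.3,-0.9,0.1],1],[[0,0,-0.045],[0.3,-0.9,0.1],1]]'; python3 -m handwheel '[[[0,0,0],[0.3,-0.9,0.1],1],[[0,0,0],[0.3,-0.9,0.1],1],[[0,0,0],[0.3,-0.9,0.1],1],[[0,0,0],[0,0,0],1],[[0,0,0],[0,0,0],1]]'
python3 - <<'E'
from h import *
W=np.load('top.npy'); z=W[...,2];x=W[...,0];y=W[...,1]
def rect(n,m):
    m=m.astype(np.uint8); k,l,st,ce=cv2.connectedComponentsWithStats(m)
    i=1+np.argmax(st[1:,4]); P=W[l==i]
    c,s,a=cv2.minAreaRect(P[:,:2].astype(np.float32)*1000); print(n,len(P),np.round(c,1),np.round(s,1),round(a,1),P.mean(0).round(4))
v=(abs(x-.54)<.12)&(y<-.03)&(y>-.45)
rect('house',v&(z>.143)&(y<-.27))
rect('rocker',v&(z>.1565)&(y<-.25))
rect('base',v&(z>.012)&(z<.024)&(y>-.29))
M=T('wrist'); im,d=robot.snapshot('wrist'); save('w1',im); W=cloud('wrist',d,M); np.save('w1.npy',W)
for q in ['rocker','viewer']:
    print(robot.boxes_of(q,'wrist')[:2])
E
```

```text
time: 1.3
tool_pos: [0.3227, 0.2645, 0.2559]
ee_rot: [3.141, 0.0, 1.963]
wrist_force: [1.0, 0.2, 0.5]
width: 0.0575
finger_force: 0.0
time: 1.8
tool_pos: [0.3977, 0.0393, 0.2811]
ee_rot: [3.14, -0.0, 1.328]
wrist_force: [0.8, 1.1, -0.5]
width: 0.0173
finger_force: 0.0
time: 2.3
tool_pos: [0.4425, -0.0945, 0.2953]
ee_rot: [-3.141, -0.001, 1.329]
wrist_force: [-0.4, 0.1, -0.4]
width: 0.0004
finger_force: 0.0
house 1614 [ 522.8 -343.9] [92.3 79.1] 76.1 [ 0.5224 -0.3416  0.1536]
rocker 190 [ 522.2 -344.2] [42.2 27.6] 76.3 [ 0.5228 -0.343   0.161 ]
base 2930 [ 558.6 -200.2] [204.2  96.3] 76.1 [ 0.556  -0.2004  0.0185]
[{'bbox': [364.4, 367.9, 392.2, 381.5], 'p': 0.57}]
[{'bbox': [312.8, 131.8, 423.5, 383.0], 'p': 0.57}]
```

View pics/w1.png

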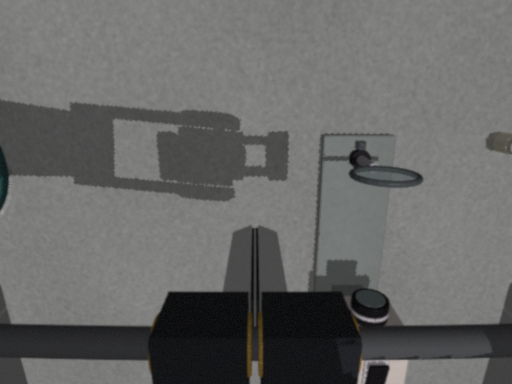

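The wrist picture shows the magnifier at (386,176), the lens at (370,305) and the rocker at (378,375). The house, rocker, base and magnifier all fall on one axis: viewer yaw is -13.9° and the lateral coordinate is 590 mm. Next I'll move over the raised half of the rocker.

```bash
python3 -m handwheel '[[[0,0,0],[0.3,-0.85,-0.1],1],[[0,0,0],[0.3,-0.85,-0.1],1],[[0,0,0],[0.3,-0.85,-0.1],1],[[0,0,0],[0.3,-0.85,-0.1],1],[[0,0,0],[0.3,-0.85,-0.2],1]]'; python3 -m handwheel '[[[0,0,0],[0.17,-0.48,-0.6],1],[[0,0,0],[0,0,-0.4],1],[[0,0,0],[0,0,-0.2],1],[[0,0,0],[0,0,0],1],[[0,0,0],[0,0,0],1]]'
python3 - <<'E'
from h import *
M=T('wrist'); im,d=robot.snapshot('wrist'); save('w2',im); W=cloud('wrist',d,M); np.save('w2.npy',W)
for q in ['rocker']:
    print(robot.boxes_of(q,'wrist')[:2])
m=(W[...,2]>.143)&(W[...,2]<.1545)&(W[...,1]<-.25)
k,l,st,ce=cv2.connectedComponentsWithStats(m.astype(np.uint8)); i=1+np.argmax(st[1:,4])
for r in (l==i,(W[...,2]>.1565)&(W[...,2]<.168)):
  P=W[r]; print(len(P),np.round(cv2.minAreaRect(P[:,:2].astype(np.float32)*1000),1) if 0 else cv2.minAreaRect(P[:,:2].astype(np.float32)*1000),P.mean(0).round(4))
E
```

```text
time: 2.95
tool_pos: [0.5188, -0.3061, 0.2666]
ee_rot: [3.139, 0.001, 1.335]
wrist_force: [0.2, -0.4, 1.0]
width: 0.0004
finger_force: 0.0
time: 3.45
tool_pos: [0.5267, -0.3291, 0.2071]
ee_rot: [3.14, 0.001, 1.334]
wrist_force: [0.3, 0.3, 0.4]
width: 0.0006
finger_force: 0.0
[{'bbox': [238.9, 219.7, 270.7, 228.3], 'p': 0.61}]
9485 ((522.7443237304688, -341.28662109375), (89.49097442626953, 78.3255615234375), 76.24352264404297) [ 0.525  -0.3297  0.1509]
286 ((525.848388671875, -328.4519958496094), (6.656101703643799, 21.7149600982666), 78.22766876220703) [ 0.5256 -0.3274  0.1616]
```

View pics/w2.png

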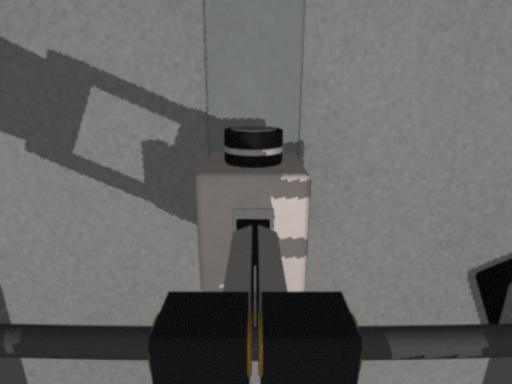

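The rocker's raised edge shows at (255,222), just ahead of the fingertips, and the TCP is about 14 mm from the pivot. I'll press down.

```bash
python3 -m handwheel '[[[0,0,0],[0,0,-0.2],1],[[0,0,0],[0,0,-0.15],1],[[0,0,0],[0,0,-0.04],1],[[0,0,0],[0,0,-0.03],1],[[0,0,0],[0,0,0],1]]'; python3 -m handwheel '[[[0,0,0],[0,0,-0.03],1],[[0,0,0],[0,0,-0.03],1],[[0,0,0],[0,0,0],1]]'
```

```text
time: 4.05
tool_pos: [0.526, -0.3302, 0.1844]
ee_rot: [-3.141, -0.0, 1.332]
wrist_force: [-1.1, 0.1, 0.1]
width: 0.0005
finger_force: 0.1
time: 4.35
tool_pos: [0.5261, -0.3302, 0.183]
ee_rot: [3.14, 0.0, 1.332]
wrist_force: [-1.4, 2.4, 5.1]
width: 0.0007
finger_force: 2.8
```

```bash
python3 -m handwheel '[[[0,0,0],[0,0,-0.02],1],[[0,0,0],[0,0,-0.02],1],[[0,0,0],[0,0,0],1]]'; python3 -m handwheel '[[[0,0,0],[0,0,-0.02],1],[[0,0,0],[0,0,0],1]]'
```

```text
time: 4.65
tool_pos: [0.5262, -0.3301, 0.1823]
ee_rot: [3.14, 0.0, 1.332]
wrist_force: [-2.4, 3.7, 8.9]
width: 0.0004
finger_force: 4.7
time: 4.85
tool_pos: [0.5262, -0.3301, 0.1822]
ee_rot: [3.139, 0.001, 1.332]
wrist_force: [-2.9, 4.3, 12.1]
width: 0.0007
finger_force: 5.9
```

```bash
python3 -m handwheel '[[[0,0,0],[0,0,0.5],1],[[0,0,0],[0,0,0.8],1],[[0,0,0],[0,0.5,0.4],1],[[0,0,0.05],[0,0.95,0],1],[[0,0,0.05],[0,0.95,0],0]]'; python3 -m handwheel '[[[0,0,0.05],[0,0.95,0],0],[[0,0,0.05],[0,0.95,0],0],[[0,0,0.05],[0,0.95,0],0],[[0,0,0],[0,0.95,0],0],[[0,0,0],[0,0.95,0],0]]'; python3 -m handwheel '[[[0,0,0],[0,0.95,0],0],[[0,0,0],[0,0.95,-0.3],0],[[0,0,0],[0,0.85,-0.5],0],[[0,0,0],[0,0,-0.9],0],[[0,0,0],[0,0,-0.9],0]]';python3 -m handwheel '[[[0,0,0],[0,0,-0.5],0],[[0,0,0],[0,0,0],0],[[0,0,0],[0,0,0],0]]'
cat > look.py <<'E'
from h import *
import sys
M=T('wrist'); im,d=robot.snapshot('wrist'); save(sys.argv[1],im); W=cloud('wrist',d,M)
b=robot.boxes_of('cuvette_long','wrist')[:3]; print(b); o=robot.get_obs(); print(o['tool_pos'],o['ee_rot'],o['wrist_force'],o['width'])
for zlo,zhi in ((.0485,.056),(.03,.046)):
  m=(W[...,2]>zlo)&(W[...,2]<zhi)&(abs(W[...,0]-.52)<.04)&(W[...,1]>.12)
  k,l,st,ce=cv2.connectedComponentsWithStats(m.astype(np.uint8))
  for i in range(1,k):
    if st[i,4]>60:
      P=W[l==i]; r=cv2.minAreaRect(P[:,:2].astype(np.float32)*1000); print(zlo,len(P),st[i,:4],[np.round(t,1) for t in r],P.mean(0).round(4))
E
python3 look.py w3; python3 - <<'E'
from h import *
im,d=robot.snapshot('scene'); save('s2',np.hstack([im[180:300,50:250].repeat(2,0).repeat(2,1),cv2.imread('pics/scene.png')[180:300,50:250,::-1].repeat(2,0).repeat(2,1)]))
E
```

```text
time: 5.35
tool_pos: [0.5261, -0.2104, 0.2643]
ee_rot: [3.14, 0.001, 1.489]
wrist_force: [0.3, -0.4, 0.1]
width: 0.0052
finger_force: 0.0
time: 5.85
tool_pos: [0.5258, 0.0285, 0.2633]
ee_rot: [3.141, 0.001, 1.724]
wrist_force: [0.4, 0.4, 0.2]
width: 0.045
finger_force: 0.0
time: 6.35
tool_pos: [0.5265, 0.1661, 0.1328]
ee_rot: [3.139, 0.001, 1.727]
wrist_force: [0.3, 0.5, -1.1]
width: 0.085
finger_force: 0.0
time: 6.65
tool_pos: [0.5263, 0.1644, 0.1088]
ee_rot: [3.141, 0.0, 1.724]
wrist_force: [0.3, 0.3, 1.0]
width: 0.0941
finger_force: 0.0
[{'bbox': [245.7, 180.3, 264.3, 221.9], 'p': 0.85}]
[0.52772087 0.16469355 0.11108765] [3.13688364e+00 4.27955065e-05 1.72406949e+00] [0.77594341 0.17446094 0.54401434] 0.09409592353488704
0.0485 226 [250 130  15  16] [array([519.7, 218.8]), array([9. , 9.5]), np.float64(8.5)] [0.5196 0.2187 0.0511]
0.0485 386 [249 193  14  28] [array([525.9, 172.5]), array([ 8.9, 19.4]), np.float64(8.6)] [0.5258 0.1728 0.0512]
0.03 116 [246   0  22   6] [array([506.8, 299.2]), array([12.6,  0.8]), np.float64(8.4)] [0.507  0.2991 0.037 ]
0.03 112 [247 183  18   8] [array([524.2, 183.3]), array([12.3,  0.9]), np.float64(7.5)] [0.5242 0.1833 0.0384]
```

View pics/w3.png

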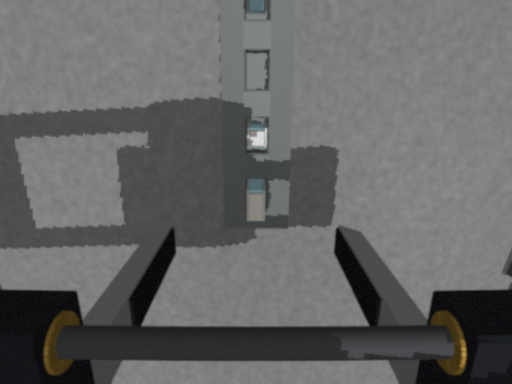

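View pics/s2.png

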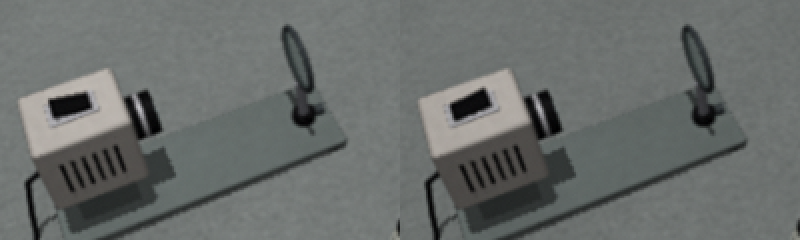

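Wrist picture: the long cuvette's lid is at (256,207) with its clear end at (256,186), and the square cuvette is at (257,137). The scene crop shows the rocker tipped compared with before. Next I'll check the rocker's slope and the fingers' offset in camera terms.

```bash
python3 -m handwheel '[[[0,0,0],[0,0.13,-0.3],0],[[0,0,0],[0,0,-0.2],0],[[0,0,0],[0,0,0],0],[[0,0,0],[0,0,0],0]]'
cat >> look.py <<'E'
import cv2
H=np.array(robot.calibration('wrist')['hand_eye']); C=cloud('wrist',d,H)
for s in (-1,1):
  m=(C[...,2]>.010)&(C[...,2]<.03)&(s*C[...,1]>.02)&(abs(C[...,0])<.03)&(abs(C[...,1])<.09)
  P=C[m]; print('finger',s,len(P),P.min(0).round(4) if len(P) else '',P.max(0).round(4) if len(P) else '')
E
python3 look.py w4; python3 - <<'E'
from h import *
im,d=robot.snapshot('scene'); 
for W in (np.load('scene.npy'),cloud('scene',d,T('scene'))):
  s=W[...,0]*.24+W[...,1]*.971; l=W[...,0]*.971-W[...,1]*.24
  m=(abs(l-.590)<.009)&(abs(s+.2085)<.015)&(W[...,2]>.145)&(W[...,2]<.17)
  print(m.sum(),np.polyfit(s[m]+.2085,W[m][:,2],1).round(4))
E
```

```text
time: 7.2
tool_pos: [0.5255, 0.1711, 0.0827]
ee_rot: [-3.14, 0.0, 1.725]
wrist_force: [1.3, 0.6, 0.2]
width: 0.0937
finger_force: 0.0
[{'bbox': [246.4, 195.7, 268.5, 246.6], 'p': 0.73}]
[0.52617892 0.17118757 0.08365016] [3.14122068e+00 3.17045757e-05 1.72447226e+00] [-0.71524609  0.53334582  0.12448899] 0.09388306053049339
0.0485 283 [248 148  18  17] [array([519.3, 218.7]), array([9.7, 9.4]), np.float64(8.4)] [0.5194 0.2189 0.0511]
0.0485 483 [248 216  16  31] [array([525.9, 172.5]), array([ 9.2, 20. ]), np.float64(8.6)] [0.5258 0.1729 0.0511]
0.03 177 [245   0  24   8] [array([506.9, 299.1]), array([12.6,  0.8]), np.float64(8.4)] [0.507  0.2991 0.0383]
0.03 85 [247 140  21   5] [array([518.7, 224.7]), array([12.2,  0.5]), np.float64(8.1)] [0.5187 0.2247 0.0388]
0.03 169 [246 204  20  10] [array([524.2, 183.3]), array([12.4,  1.3]), np.float64(7.0)] [0.5242 0.1833 0.0384]
finger -1 339 [-0.0088 -0.0585  0.0101] [ 0.0094 -0.0466  0.0249]
finger 1 347 [-0.0089  0.0468  0.01  ] [0.0096 0.0592 0.0256]
148 [0.1289 0.1575]
163 [-0.1385  0.1581]
```

The rocker's slope has flipped from +0.13 to -0.14, so the lamp is on. The fingers are centred to within 1 mm. I'll descend and grip.

```bash
python3 -m handwheel '[[[0,0,0],[0,0.02,-0.3],0],[[0,0,0],[0,0,-0.26],0],[[0,0,0],[0,0,-0.1],0],[[0,0,0],[0,0,0],0.3],[[0,0,0],[0,0,0],0.5]]';for i in 1 2; do python3 -m handwheel '[[[0,0,0],[0,0,0],1],[[0,0,0],[0,0,0],1],[[0,0,0],[0,0,0],1],[[0,0,0],[0,0,0],1],[[0,0,0],[0,0,0],1]]'; done
```

```text
time: 7.85
tool_pos: [0.5259, 0.1721, 0.0502]
ee_rot: [-3.141, 0.0, 1.724]
wrist_force: [-0.3, 0.9, 0.1]
width: 0.0815
finger_force: 0.0
time: 8.35
tool_pos: [0.5261, 0.1722, 0.0507]
ee_rot: [3.141, -0.0, 1.724]
wrist_force: [-0.6, -0.6, 0.8]
width: 0.0414
finger_force: 0.0
time: 8.85
tool_pos: [0.526, 0.1722, 0.0505]
ee_rot: [3.142, 0.0, 1.724]
wrist_force: [0.1, -0.0, -1.1]
width: 0.0123
finger_force: 30.0
```

```bash
python3 -m handwheel '[[[0,0,0],[0,0,0.1],1],[[0,0,0],[0,0,0.3],1],[[0,0,0],[0,0,0.5],1],[[0,0,0],[0,0,0.5],1],[[0,0,0],[0,0,0.5],1]]'; python3 -m handwheel '[[[0,0,0],[0,0,0.5],1],[[0,0,0],[0,0,0.5],1],[[0,0,0],[0,0,0.4],1],[[0,0,0],[0,-0.3,0],1],[[0,0,-0.041],[0.05,-0.6,0],1]]'; python3 -m handwheel '[[[0,0,-0.042],[0.05,-0.6,0],1],[[0,0,-0.042],[0.05,-0.6,0],1],[[0,0,-0.042],[0.05,-0.6,0],1],[[0,0,-0.042],[0.05,-0.6,0],1],[[0,0,-0.042],[0.05,-0.6,0],1]]'; python3 -m handwheel '[[[0,0,0],[0.05,-0.6,0],1],[[0,0,0],[0.05,-0.6,0],1],[[0,0,0],[0.05,-0.6,0],1],[[0,0,0],[0.05,-0.6,0],1],[[0,0,0],[0.05,-0.6,0],1]]'; python3 -m handwheel '[[[0,0,0],[0.05,-0.4,0],1],[[0,0,0],[0.02,-0.26,0],1],[[0,0,0],[0,0,0],1],[[0,0,0],[0,0,0],1],[[0,0,0],[0,0,0],1]]'
```

```text
time: 9.35
tool_pos: [0.5261, 0.1722, 0.1479]
ee_rot: [3.14, -0.0, 1.724]
wrist_force: [0.5, -0.2, 0.4]
width: 0.0126
finger_force: 30.0
time: 9.85
tool_pos: [0.5285, 0.1274, 0.2166]
ee_rot: [3.14, -0.0, 1.662]
wrist_force: [1.2, -1.0, -0.5]
width: 0.0123
finger_force: 30.0
time: 10.35
tool_pos: [0.5401, -0.025, 0.2147]
ee_rot: [-3.14, 0.001, 1.327]
wrist_force: [0.3, 0.3, 0.5]
width: 0.0126
finger_force: 30.0
time: 10.85
tool_pos: [0.5524, -0.1748, 0.2147]
ee_rot: [-3.14, 0.0, 1.329]
wrist_force: [0.7, 0.5, -0.6]
width: 0.012
finger_force: 30.0
time: 11.35
tool_pos: [0.5571, -0.2047, 0.2156]
ee_rot: [3.142, -0.0, 1.332]
wrist_force: [0.1, 0.6, -0.4]
width: 0.0122
finger_force: 30.0
```

```bash
python3 -m handwheel '[[[0,0,0],[0,0,-0.4],1],[[0,0,0],[0,0,-0.5],1],[[0,0,0],[0,0,-0.4],1],[[0,0,0],[0,0,-0.25],1],[[0,0,0],[0,0,-0.1],1]]'; python3 -m handwheel '[[[0,0,0],[0,0,0],1],[[0,0,0],[0,0,0],1],[[0,0,0],[0,0,0],1]]'
python3 - <<'E'
from h import *
o=robot.get_obs(); M=T('wrist'); im,d=robot.snapshot('wrist'); Ww=cloud('wrist',d,M)
sc,ds=robot.snapshot('scene'); Ws=cloud('scene',ds,T('scene'))
save('f',np.hstack([im[60:384,90:420],sc[170:332,50:250].repeat(2,0).repeat(2,1)]))
print(o['tool_pos'],o['ee_rot'],o['width'],o['finger_force'])
def sl(P): return P@[.2385,.9711,0],P@[.9711,-.2385,0]
for n,W in(('wrist',Ww),('scene',Ws)):
  s,l=sl(W); z=W[...,2]
  m=(abs(s+.066)<.016)&(abs(l-.59)<.012)&(z>.07)&(z<.145)
  print(n,'cuv',m.sum(),[(np.percentile(a[m],[2,50,98])).round(4) for a in(s,l,z)] if m.sum() else '')
  m=(s>-.01)&(s<.035)&(abs(l-.59)<.06)&(z>.1)&(z<.16)
  print(n,'mag',m.sum(),[(np.percentile(a[m],[1,50,99])).round(4) for a in(s,l,z)] if m.sum() else '')
  m=(s>-.175)&(s<-.125)&(abs(l-.59)<.04)&(z>.08)&(z<.14)
  print(n,'snout',m.sum(),[(np.percentile(a[m],[1,50,99])).round(4) for a in(s,l,z)] if m.sum() else '')
print(robot.boxes_of('cuvette_long','scene')[:1])
E
```

```text
time: 11.85
tool_pos: [0.5565, -0.2046, 0.1315]
ee_rot: [-3.139, -0.001, 1.332]
wrist_force: [-0.3, -0.6, 0.4]
width: 0.0122
finger_force: 30.0
time: 12.15
tool_pos: [0.5578, -0.2061, 0.1345]
ee_rot: [3.139, 0.001, 1.33]
wrist_force: [0.1, 0.9, 0.2]
width: 0.0122
finger_force: 30.0
[ 0.55776236 -0.20611343  0.134529  ] [3.13893128e+00 5.28071061e-04 1.33025908e+00] 0.012151230245713403 29.998891353607178
wrist cuv 2161 [array([-0.0757, -0.0583, -0.0554]), array([0.5789, 0.5908, 0.6012]), array([0.0936, 0.1315, 0.1438])]
wrist mag 2131 [array([0.0095, 0.0127, 0.0157]), array([0.5554, 0.5892, 0.6228]), array([0.1229, 0.1442, 0.1489])]
wrist snout 1235 [array([-0.1563, -0.1431, -0.1361]), array([0.5779, 0.5908, 0.6044]), array([0.0909, 0.1313, 0.134 ])]
scene cuv 87 [array([-0.0772, -0.0702, -0.0551]), array([0.585 , 0.5955, 0.5988]), array([0.0897, 0.0996, 0.1277])]
scene mag 238 [array([0.0098, 0.0114, 0.0164]), array([0.554 , 0.5951, 0.6236]), array([0.1005, 0.1259, 0.1479])]
scene snout 462 [array([-0.1747, -0.1544, -0.1359]), array([0.5745, 0.6063, 0.6274]), array([0.0816, 0.1226, 0.1375])]
[{'bbox': [157.8, 226.2, 170.5, 233.6], 'p': 0.43}]
```

View pics/f.png

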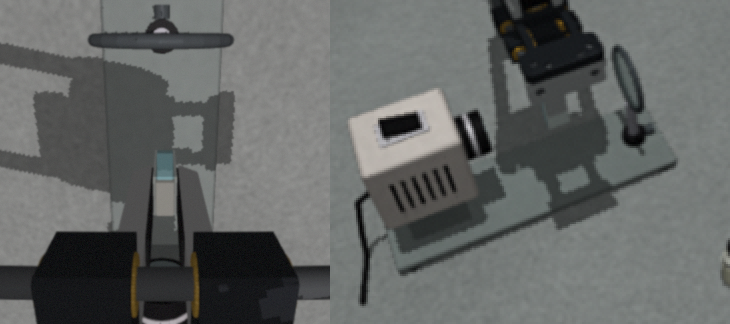

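The last picture shows the cuvette held upright between lens and magnifier, with its clear end at (165,165) facing the magnifier at (160,40). It measures within about 2 mm of the axis sideways, about 6 mm from halfway, and at the right height. I'll hand it in.

```bash
python3 -m handwheel '[[[0,0,0],[0,0,0],1],[[0,0,0],[0,0,0],1],[[0,0,0],[0,0,0],1],[[0,0,0],[0,0,0],1]]'; python3 -c "
from bench import robot
print(robot.close_job())"
```

```text
time: 12.7
tool_pos: [0.557, -0.2058, 0.133]
ee_rot: [-3.142, -0.0, 1.33]
wrist_force: [-0.0, 0.1, 0.2]
width: 0.0122
finger_force: 30.0
the job is handed in; nothing more can be done
None
```

The job is handed in at 12.7 s, with no verdict returned: by my measurements the lamp rocker is on and the long cuvette is held still and upright by its frosted sides in the light path, within about 2 mm of the axis and 6 mm of halfway.

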